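# Clear and load a centrifuge bucket

## Task

Load the unloaded centrifuge bucket on the stand with the loose tube insert. A spacer from the last run, thin or thick, may still sit over the pin at the bottom of that bucket, so feel gently for it: if there is one, lift it out and set it down in an empty pocket of the spacer tray, but do not pull on the bare pin. Then press the insert gently down into the bucket until it snaps fully home, let go of it, and leave the other things on the bench where they are.

Things in the scene. Friction and masses are not known exactly. Their poses are not given: they have to be found in the camera images.
- bucket: The bucket to load: dark round cup fixed in the loading stand, 117 mm across the rim, steel pivot bosses on two sides (along its x, out to 76 mm). Origin at the centre of its underside, z up; inner floor at z = 8 mm, rim at z = 72 mm.
- bucket_floor (a point): Centre of the bucket's inner floor. The bucket is empty or holds one spacer lying here, centred within 2 mm (not known which, no pose given): black disc of 92 mm diameter with a central lifting post, 20 mm diameter, 32 mm tall above the disc, slipped over the locating pin. Thin spacer: disc 8 mm thick, post top 40 mm above this floor, 80 g. Thick: disc 30 mm, post top 62 mm, 230 g.
- cushion: Rubber cushion, 103 mm in diameter, that forms the bucket's inner floor and gives 1 mm per 10 N, also under a spacer or the insert. It must not be pressed with more than 40 N, directly or through what lies on it. Origin at the centre of its underside, 5 mm below its top.
- pin_top (a point): Top of the steel locating pin, 10 mm in diameter, that stands 50 mm up from the centre of the bucket's inner floor. It belongs to the bucket and must not be pulled. It pokes 10 mm out of the open post of a thin spacer; the closed post of the thick one covers it. Spacers and insert have a wide central bore underneath and slip over it freely.
- pin (a joint): Height play of that locating pin in its rubber mount, in m: 0 at rest, positive pressed down, negative pulled up, 1 mm per 10 N. It must not be pulled up by more than 2 mm or pressed down by more than 4 mm; pinching it sideways is harmless.
- bucket_rim (a point): Centre of the bucket's mouth, level with the rim, 64 mm above the inner floor. Inner diameter 104 mm, straight walls 4 mm thick. Only four sprung steel ball catches stand 3 mm out of the wall, centred 14 mm above the inner floor; they clear a spacer.
- full_bucket: The other bucket on the stand, 150 mm from the first, of the same kind but already loaded with an insert like the new one, whose post reaches 100 mm above the bucket's underside. Origin as for the first. Fixed; leave it alone.
- insert: The new tube insert, white plastic, 0.28 to 0.46 kg, standing loose on the bench; origin at the centre of its underside, z up. Round foot of 101 mm diameter, 8 mm thick, lower edge chamfered to 95 mm; above it six open sleeves, 94 mm across in all, up to z = 52 mm. Any yaw will do. Home, its underside lies on the bucket's inner floor with the foot snapped below the catches.
- insert_post (a point): Centre of the top of the insert's lifting post, 92 mm above its underside: a post of 20 mm diameter, free for 40 mm below this point, to be gripped from above in any direction. Pushed down into the bucket, the insert meets the catches with its underside about 15 mm above the inner floor; they give under 4 to 20 N of push, a spacer underneath does not give.
- tray: Spacer tray, grey plastic, fixed: 118 mm (its x) by 344 mm (its y), three pockets of 110 by 110 mm centred at y = -113, 0 and +113 mm; floor 14 mm, wall tops 28 mm above the bench. Origin at the centre of its underside. Spacers not in the bucket already lie in the middle or +y pocket. In the end both spacers (310 g together) rest in the tray.
- pocket (a point): Centre of the floor of the tray's -y end pocket, which is always empty at the start (14 mm above the bench).
- rack: Bystander: grey rack of capped tubes, 105 by 204 mm, 120 mm tall. Origin at the centre of its underside.
- beaker: Bystander: empty glass beaker, 84 mm in diameter, 110 mm tall. Origin at the centre of its underside.
- timer: Bystander: white bench timer, 22 by 70 mm, 62 mm tall. Origin at the centre of its underside.
Things that resemble listed ones, but are neither listed nor needed, are in the scene too. Leave any blue or red look-alike of the insert alone.

How it is judged:
By the outcome, as a careful person would: the job done as asked, in the order asked, and still so for the second after the job is handed in, with the robot touching nothing.
It also fails if it takes over 54 s, if anything falls off the work surface, if the arm or the gripper's body presses on something with over 40 N, if the wrist force passes 120 N, or if a joint passes its speed limit or range.

## Robot

A 6-joint arm with a two-finger parallel gripper is mounted at the origin on the work surface. World frame = base frame: x ahead of the robot, y to its left, z up, the work surface at z = 0. Lengths are in m, angles in rad, forces in N, time in s.
With the tool pointing down it reaches from about 0.275 to 0.825 m from the base axis. Payload 4.9 kg.
Tool frame: the origin (TCP) lies midway between the tips of the shut fingers; the grasp point (between the pads) lies 19 mm behind it (bot.grip_depth is the distance from the TCP to the grasp point, in m); z points along the fingers, y is the line along which they close (so a half turn about z gives the same grasp; the last joint's range is limited). The gripper opens to 85 mm and grips with 20 to 120 N. Pads are 22 mm wide; open, the fingers measure 114 mm over their backs; the gripper's body (76 mm by 85 mm) begins 54 mm behind the grasp point. The pads swing forward as they close: fully open they stand 13 mm farther back than shut.
Start: joints at [-1.438, 0.326, -0.193, 1.052, 0, 1.437], TCP at [0.145, -0.531, 0.231] pointing down, gripper open.
Joint ranges: [-2.65, 2.65], [-0.97, 1.79], [-1.3, 1.35], [-1.93, 2.1], [-1.47, 1.37], [-3.14, 3.14]. Speed limits (rad/s): [2.57, 2.57, 3.14, 3.14, 3.14, 3.14].

## Interface

Orientations are given as a unit quaternion [w, x, y, z].
In Python, from cell import bot gives the robot as it stands. Calls block until the motion is done:
- bot.move_pose(position, orientation): joint-space move of the TCP to a pose.
- bot.move_linear(position, speed=0.15, rotation=None, until_force=None): straight line of the TCP; rotation=None keeps the orientation; speed is the mean speed in m/s. With until_force (N) it stops when the force on the tool has changed by that much, and returns True; else False.
- bot.goto_joints(angles): joint-space move.
- bot.set_gripper(opening, grasp_force=None): opening from 0.0 (shut) to 1.0 (fully open); grasp_force is the grip in N (None keeps the last); returns when the fingers have stopped.
- bot.wait(seconds).
- bot.solve_ik(position, orientation): joint angles nearest the present ones, or None.
- bot.camera(name): name is "scene" or "top" or "wrist"; returns the picture (420x560x3 uint8, red, green, blue); there is no depth.
- bot.calibration(name): a dict with "mtx" (3x3 intrinsics, pixels), "k1" (the pictures are not rectified: a ray, as slopes to the right and down, at radius r is drawn at 1 + k1 r^2 times it, then the intrinsics apply), "extrinsics" (4x4, takes a point from world to camera coordinates); the wrist camera has in their place "hand_eye" (4x4, takes a point from camera to tool coordinates, whose origin is the TCP and whose axes are the flange's). Camera axes: x right, y down, z forward; pixel columns grow to the right and rows downward; lengths in m; the calibration is good to about 2 mm. A picture is of the moment at which its call begins: read the wrist's pose just before it. calibration takes no time and is no camera call.
A pose or a line that the arm cannot do raises bot.PlanningError and nothing moves.
- bot.close_job(): hands the job in; it is judged then, once.
Trained networks look in the newest picture that a camera, given by its name, has taken for a name from the list of things; names that differ only in an ending like _2 or _b are one class to them, and where a whole thing is asked for, a point or a joint stands for the part that bears it (a point fixed in the world has none). Each returns a list of dicts, best first, with "confidence" (0 to 1); they miss things now and then, are a little off and sometimes report something else, mostly with a low value. They report only what shows in the picture. A call takes as long as a camera call. They do not tell look-alikes from the thing itself.
- bot.search_frame(camera, thing): "bbox" ([left, top, width, height] in pixels, round what is visible of it).
Readings, each from a call of its own:
- bot.read_clock(): time.
- bot.read_joint_positions(): joint angles.
- bot.read_joint_vel(): joint speeds.
- bot.read_joint_efforts(): joint torques, N m.
- bot.read_position(): TCP position.
- bot.read_tool_rot(): TCP orientation.
- bot.read_ft_force(): force on the tool from outside, world axes, zero at the start.
- bot.read_moment(): the same for the moment, N m.
- bot.read_gripper_width(): opening from 0.0 (shut) to 1.0 (fully open).
- bot.read_finger_force(): force on a finger pad.
Only numpy, scipy, OpenCV 4.12 (cv2) and the standard library are available. Lean on these libraries where they do the work, as an engineer would, in place of code of your own. Each camera call takes 0.05 s, during which the arm holds its last target. There are 200 camera calls.

## Working session

There is one attempt and no reset: what is moved stays moved. The work goes in short steps, each a Python script; the robot and the scene stay as the last script left them, time stands still between calls to the robot, and variables do not carry over. Pictures are saved under pics/ and viewed, at most 10 in all, crops included, and the job is handed in when it is done.

```bash
mkdir -p pics; ls; cat > h.py <<'E'
from cell import bot
import numpy as np, cv2
def save(n,f):
    im=bot.camera(n); cv2.imwrite('pics/'+f,im[:,:,::-1]); return im
def ray(name,uv,pose=None):
    c=bot.calibration(name); k=c['k1']; M=np.array(c['mtx'])
    d=np.linalg.solve(M,[uv[0],uv[1],1.])[:2]
    u=d.copy()
    for _ in range(20): u=d/(1+k*(u@u))
    v=np.array([u[0],u[1],1.])
    if name=='wrist': T=pose@np.array(c['hand_eye'])
    else: T=np.linalg.inv(np.array(c['extrinsics']))
    return T[:3,3],T[:3,:3]@v
def at(name,uv,z,pose=None):
    o,d=ray(name,uv,pose); return o+d*(z-o[2])/d[2]
def proj(name,P,pose=None):
    c=bot.calibration(name);k=c['k1'];M=np.array(c['mtx'])
    E=np.linalg.inv(pose@np.array(c['hand_eye'])) if name=='wrist' else np.array(c['extrinsics'])
    p=E[:3,:3]@np.array(P)+E[:3,3]; u=p[:2]/p[2]; u=u*(1+k*(u@u)); return (M@[u[0],u[1],1])[:2]
def pose():
    from scipy.spatial.transform import Rotation as R
    p=bot.read_position();q=bot.read_tool_rot();T=np.eye(4)
    T[:3,:3]=R.from_quat([q[1],q[2],q[3],q[0]]).as_matrix();T[:3,3]=p;return T
E
python3 - <<'E'
from h import *
for c in('scene','top'):
    save(c,c+'0.png')
    for t in('bucket','bucket_rim','full_bucket','insert','insert_post','tray','pin_top','pocket'):
        print(c,t,[(np.round(d['bbox']).astype(int).tolist(),round(d['confidence'],2)) for d in bot.search_frame(c,t)][:5])
a=cv2.imread('pics/scene0.png');b=cv2.imread('pics/top0.png')
print(bot.read_tool_rot(),bot.read_clock())
for c in('scene','top'): print(np.linalg.inv(bot.calibration(c)['extrinsics']).round(2).tolist())
E
```

```text
pics
scene bucket [([253, 208, 34, 39], 0.92)]
scene bucket_rim [([257, 212, 31, 36], 0.92)]
scene full_bucket [([192, 232, 28, 41], 0.74), ([214, 192, 36, 36], 0.55)]
scene insert [([381, 210, 32, 35], 0.91), ([357, 242, 32, 32], 0.88)]
scene insert_post [([429, 246, 30, 32], 0.7), ([358, 240, 33, 31], 0.67), ([381, 215, 33, 29], 0.65)]
scene tray [([288, 268, 118, 90], 0.87), ([149, 142, 62, 52], 0.41)]
scene pin_top [([253, 208, 38, 41], 0.78), ([358, 237, 30, 33], 0.5)]
scene pocket [([288, 266, 118, 97], 0.87)]
top bucket [([276, 170, 36, 49], 0.96)]
top bucket_rim [([271, 175, 41, 43], 0.81)]
top full_bucket [([320, 166, 33, 43], 0.77), ([140, 148, 104, 40], 0.65)]
top insert [([183, 263, 26, 30], 0.66), ([182, 220, 32, 29], 0.6), ([126, 252, 32, 27], 0.58), ([318, 165, 38, 45], 0.17)]
top insert_post [([182, 262, 31, 29], 0.93), ([127, 252, 32, 25], 0.8), ([183, 218, 31, 30], 0.74)]
top tray [([140, 149, 102, 39], 0.88), ([276, 173, 37, 43], 0.5)]
top pin_top [([273, 172, 34, 45], 0.61)]
top pocket [([141, 148, 100, 42], 0.96)]
[ 4.10405392e-05  9.91115667e-01  1.33002752e-01 -7.35779075e-06] 0.9
[[-0.63, 0.59, -0.51, 1.37], [0.78, 0.47, -0.42, 0.66], [-0.01, -0.66, -0.75, 1.35], [0.0, 0.0, 0.0, 1.0]]
[[0.01, -0.99, 0.1, 0.33], [-1.0, -0.01, 0.01, -0.02], [-0.01, -0.1, -0.99, 1.8], [0.0, 0.0, 0.0, 1.0]]
```

View pics/top0.png

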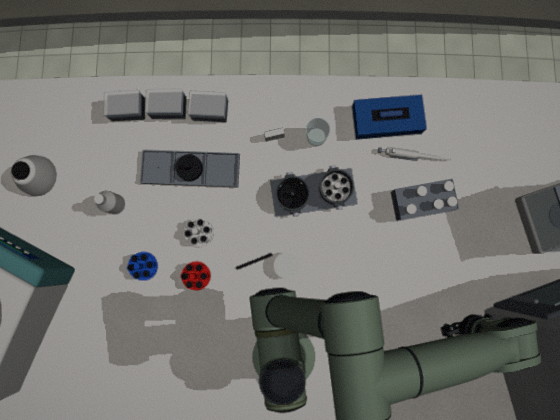

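View pics/scene0.png

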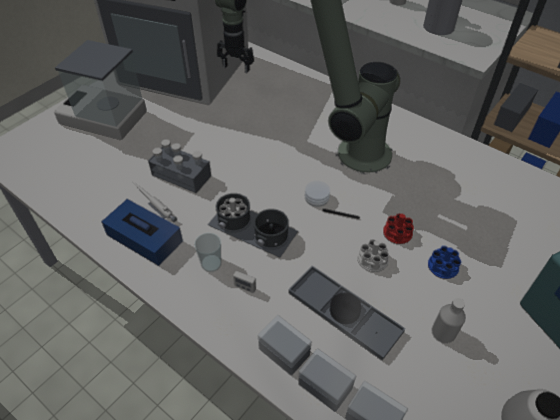

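Candidates for the insert in the top image: white (198,232), blue (142,265), red (195,275), and the one already loaded at (337,185). I choose the white one. The unloaded bucket is at (292,193). The tray is at (190,168), with one spacer in its middle pocket and both ends empty.

```bash
python3 - <<'E'
from h import *
print(np.array(bot.calibration('wrist')['hand_eye']).round(3).tolist(), bot.calibration('wrist')['mtx'])
for n,a,b,z in(('bucket',(292,193),(271,226),.08),('full',(337,183),(233,205),.08),('ins',(198,232),(374,252),.06),('tray',(190,168),(346,311),.02)):
    print(n,at('top',a,z).round(3),at('scene',b,z).round(3))
    o1,d1=ray('top',a);o2,d2=ray('scene',b)
    s=np.linalg.lstsq(np.c_[d1,-d2],o2-o1,rcond=None)[0];print('  tri',((o1+d1*s[0]+o2+d2*s[1])/2).round(3))
B=at('top',(292,193),.08);I=at('top',(198,232),.06)
d=[0,1,0,0]
def look(p,f):
    bot.move_pose(p,d); T=pose(); im=save('wrist',f+'.png'); np.save(f+'.npy',T)
    for t in('bucket','bucket_rim','pin_top','insert','insert_post','tray'):
        print(f,t,[(np.round(q['bbox']).astype(int).tolist(),round(q['confidence'],2)) for q in bot.search_frame('wrist',t)][:3])
    return im
he=np.array(bot.calibration('wrist')['hand_eye'])
off=np.diag([1,-1,-1])@he[:3,3]
imB=look([B[0]-off[0],B[1]-off[1],.30],'wB')
imI=look([I[0]-off[0],I[1]-off[1],.30],'wI')
g=np.hstack([imB,imI]); g=(255*(g/255.)**.55).astype(np.uint8)
cv2.imwrite('pics/w1.png',cv2.resize(g,(800,300),interpolation=cv2.INTER_AREA)[:,:,::-1])
print(bot.read_clock())
E
```

```text
[[0.001, -0.961, -0.277, 0.07], [1.0, 0.0, 0.001, -0.0], [-0.001, -0.277, 0.961, -0.143], [0.0, 0.0, 0.0, 1.0]] [[322.89888153   0.         278.84576986]
 [  0.         322.89888153 208.91294154]
 [  0.           0.           1.        ]]
bucket [ 0.552 -0.025  0.08 ] [ 0.569 -0.012  0.08 ]
  tri [ 0.555 -0.025  0.057]
full [ 0.587 -0.175  0.08 ] [ 0.578 -0.172  0.08 ]
  tri [ 0.583 -0.171  0.086]
ins [0.419 0.29  0.06 ] [0.436 0.301 0.06 ]
  tri [0.42  0.295 0.038]
tray [0.644 0.332 0.02 ] [0.648 0.34  0.02 ]
  tri [0.645 0.336 0.011]
wB bucket [([223, 44, 110, 132], 0.65), ([1, 177, 89, 71], 0.56)]
wB bucket_rim [([226, 45, 104, 132], 0.75)]
wB pin_top [([225, 42, 107, 138], 0.92), ([533, 101, 27, 87], 0.74)]
wB insert [([21, 272, 81, 54], 0.78), ([4, 174, 87, 78], 0.77), ([0, 2, 133, 91], 0.55)]
wB insert_post [([18, 274, 84, 51], 0.9), ([273, 111, 12, 9], 0.69), ([1, 177, 88, 72], 0.56)]
wB tray [([0, 2, 133, 93], 0.69), ([225, 45, 106, 132], 0.33)]
wI bucket [([493, 0, 65, 68], 0.77)]
wI bucket_rim [([494, 0, 64, 66], 0.92)]
wI pin_top [([495, 1, 64, 67], 0.57)]
wI insert [([234, 190, 69, 78], 0.85), ([87, 167, 87, 78], 0.72), ([240, 72, 72, 79], 0.65)]
wI insert_post [([236, 70, 78, 80], 0.97), ([230, 189, 75, 76], 0.9), ([85, 166, 87, 77], 0.77)]
wI tray []
8.3583
```

View pics/w1.png

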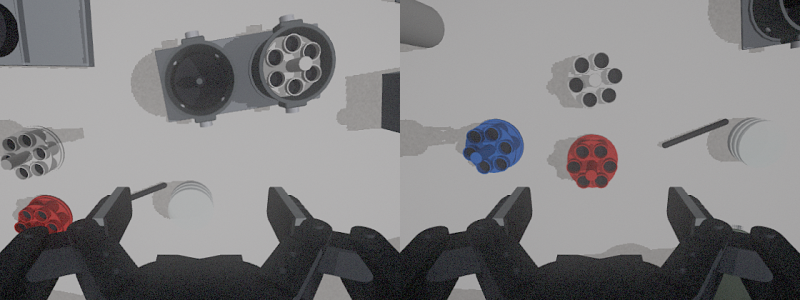

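The white insert is at (596,80) in the composite, with red and blue look-alikes nearby. The bucket is at (200,82) with a small bright dot in its centre. Next, one close crop of both.

```bash
python3 - <<'E'
import cv2,numpy as np
a=cv2.imread('pics/wB.png')[35:185,205:355];b=cv2.imread('pics/wI.png')[40:190,200:350]
a=(255*np.clip(a/110.,0,1)**.5).astype(np.uint8)
cv2.imwrite('pics/c1.png',cv2.resize(np.hstack([a,b]),(800,400),interpolation=cv2.INTER_CUBIC))
E
```

```text
(no output)
```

View pics/c1.png

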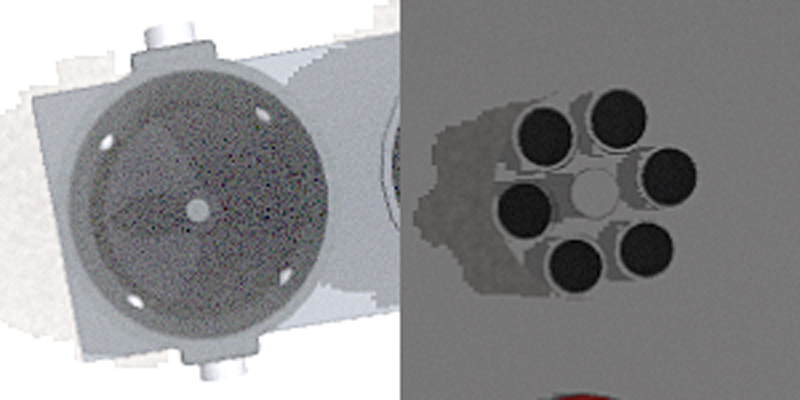

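```bash
python3 - <<'E'
from h import *
TB=np.load('wB.npy');TI=np.load('wI.npy')
for zb in(0,.01,.02,.03,.04):
    r=at('wrist',(279.6,111.5),zb+.072,TB);f=at('wrist',(409.5,102),zb+.072,TB)
    p=at('wrist',(279.2,113.7),zb+.058,TB);q=at('wrist',(428.6,88),zb+.1,TB)
    print(zb,r[:2].round(4),p[:2].round(4),'sep',np.linalg.norm((r-f)[:2]).round(4),np.linalg.norm((p-q)[:2]).round(4),f[:2].round(4),q[:2].round(4))
print('ins',at('wrist',(273.1,112.4),.092,TI).round(4))
print('tray corners',[at('top',c,.028)[:2].round(3) for c in((143,150),(240,153),(238,187),(141,184))])
# refine insert post: bright circle; pin blob
im=cv2.cvtColor(cv2.imread('pics/wB.png'),cv2.COLOR_BGR2GRAY)
print(im[106:122,271:288])
E
```

```text
0 [ 0.5565 -0.0267] [ 0.5543 -0.0263] sep 0.1436 0.153 [ 0.5673 -0.1699] [ 0.5798 -0.1772]
0.01 [ 0.5564 -0.0267] [ 0.5542 -0.0263] sep 0.1397 0.1486 [ 0.5668 -0.166 ] [ 0.579  -0.1728]
0.02 [ 0.5562 -0.0266] [ 0.5541 -0.0263] sep 0.1358 0.1441 [ 0.5664 -0.1621] [ 0.5782 -0.1683]
0.03 [ 0.5561 -0.0266] [ 0.5541 -0.0262] sep 0.132 0.1396 [ 0.566  -0.1582] [ 0.5774 -0.1639]
0.04 [ 0.556  -0.0266] [ 0.554  -0.0262] sep 0.1281 0.1351 [ 0.5656 -0.1543] [ 0.5765 -0.1595]
ins [0.4233 0.2958 0.092 ]
tray corners [array([0.707, 0.5  ]), array([0.697, 0.157]), array([0.577, 0.161]), array([0.586, 0.502])]
[[20 24 17 25 20 11 18 28 18 22 19 16 13 13 15 13 10]
 [19 14 17  7 17 17 11 19 24 18 17 23 14 10 15  8 16]
 [17 14 16 19 27 13 19 16 20 19 22 15 16 21 20 15 19]
 [17 15 15 16 21 14 22 27 29 23 20 17 14 21 21 19 10]
 [16 17 19 16 13 30 48 52 50 51 37 22 18 19 19 13 15]
 [11 10 15  8 28 45 47 46 45 47 53 35 16 18 23 22 19]
 [12 19 16 22 43 49 47 44 44 44 45 48 26 17 22 15 16]
 [15 12  8 17 40 49 42 44 46 46 46 50 25 20 20 26 22]
 [ 7 10 15 19 42 49 45 39 43 47 43 47 31 17 17 11 14]
 [17 25 14  6 37 47 44 46 43 46 51 44 29 10 11 18 11]
 [16 11 17 18 26 35 43 47 45 45 41 34 22 19 16 23 19]
 [ 3 13  5 15  5 24 40 42 45 41 36 21 21 20 22 11  8]
 [19 11 11 15 14  9 15 14 25 18 15 12 18 17 16  7 18]
 [ 6 16 19 19 17 22 12 17 14 18 15 17 22 19 16 12 19]
 [16 22  5 20 16 14 25 24 15 18 18 18 18 19  8 14 15]
 [15 20  7 18  0 11 17 14 18 21 15 16 16  8 17 12 17]]
```

```bash
python3 - <<'E'
from h import *
x,y=.5548,-.0262;d=[0,1,0,0]
bot.set_gripper(0.0,20)
bot.move_pose([x,y,.105],d)
f0=np.array(bot.read_ft_force())
r=bot.move_linear([x,y,.05],speed=.03,until_force=3)
zt=bot.read_position()[2];print('touch',r,zt,(np.array(bot.read_ft_force())-f0).round(2),bot.read_clock())
if r and .055<zt<.08:
    bot.move_linear([x,y,zt+.02],speed=.15)
    bot.set_gripper(.45)
    r=bot.move_linear([x,y,zt-.036],speed=.06,until_force=4)
    print('down',r,bot.read_position())
    bot.set_gripper(0.0,20);print('w',bot.read_gripper_width(),bot.read_finger_force(),(np.array(bot.read_ft_force())-f0).round(2),bot.read_clock())
E
```

```text
touch True 0.06310213689935792 [-0.23  0.44  8.04] 14.9917
down True [ 0.55400596 -0.0252628   0.02827607]
w 0.2251285402439796 21.557014882564545 [ 1.01 -1.    1.24] 16.875
```

Width 19 mm: a thin spacer's post. I'll lift it out and set it in the tray's -y pocket.

```bash
python3 - <<'E'
from h import *
x,y,_=bot.read_position();d=[0,1,0,0]
f0=np.array(bot.read_ft_force())
bot.set_gripper(0.0,40)
r=bot.move_linear([x,y,.05],speed=.05,until_force=8)
print('lift',r,bot.read_position()[2],bot.read_gripper_width(),(np.array(bot.read_ft_force())-f0).round(2))
if not r:
    bot.move_linear([x,y,.135],speed=.15)
    print('w',bot.read_gripper_width(),(np.array(bot.read_ft_force())-f0).round(2))
    px,py=.6388,.217
    bot.move_pose([px,py,.10],d)
    T=pose();np.save('wT.npy',T);im=save('wrist','wT.png')
    cv2.imwrite('pics/wTg.png',(255*np.clip(im/150.,0,1)**.6).astype(np.uint8)[:,:,::-1])
    print(bot.read_clock(),[proj('wrist',c+[.028],T).round() for c in([.697,.157],[.577,.161],[.7,.270],[.58,.274])])
E
```

```text
lift False 0.05030995600126788 0.21719311922055193 [-0.43  0.35 -2.5 ]
w 0.22061611976534218 [-0.9   0.98 -2.99]
23.275 [array([370., 135.]), array([352., 298.]), array([197., 131.]), array([203., 294.])]
```

View pics/wTg.png

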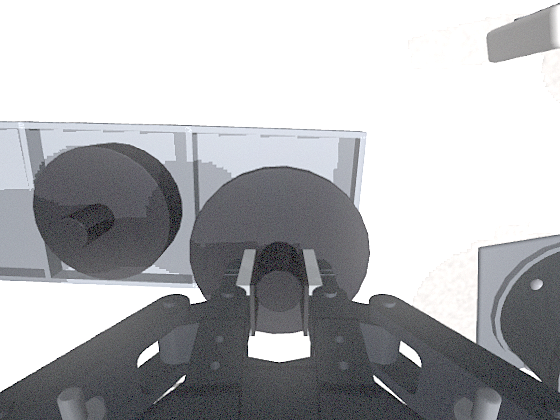

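The held spacer lies squarely over the -y pocket, whose wall corner at (366,133) matches the prediction. The thick spacer is in the middle pocket at (108,210). Lower and release, then grasp the white insert.

```bash
python3 - <<'E'
from h import *
px,py=.6385,.2175;d=[0,1,0,0]
bot.move_linear([px,py,.038],speed=.12)
r=bot.move_linear([px,py,.022],speed=.03,until_force=2.5)
print('set',r,bot.read_position()[2])
bot.set_gripper(.45)
bot.move_linear([px,py,.13],speed=.25)
x,y=.4233,.2958
bot.move_pose([x,y,.13],d)
f0=np.array(bot.read_ft_force())
r=bot.move_linear([x,y,.062],speed=.12,until_force=8)
print('down',r,bot.read_position(),bot.read_clock())
bot.set_gripper(0.0,60);print(bot.read_gripper_width(),(np.array(bot.read_ft_force())-f0).round(2),np.array(bot.read_position()).round(4))
im=save('wrist','wG.png')
a=im[150:400,130:430];top=bot.camera('top')
b=top[130:290,110:320]
c=np.hstack([cv2.resize(a,(480,400)),cv2.resize(b,(320,244))[:244].repeat(1,0) if False else cv2.copyMakeBorder(cv2.resize(b,(320,244)),0,156,0,0,cv2.BORDER_CONSTANT)])
cv2.imwrite('pics/g.png',(255*np.clip(c/180.,0,1)**.6).astype(np.uint8)[:,:,::-1])
print(bot.read_clock())
E
```

```text
set True 0.027730147895085284
down False [0.42408725 0.29580309 0.06223424] 26.875
0.21655180621261874 [-0.23  0.93  2.85] [0.4242 0.2964 0.0629]
27.2833
```

View pics/g.png

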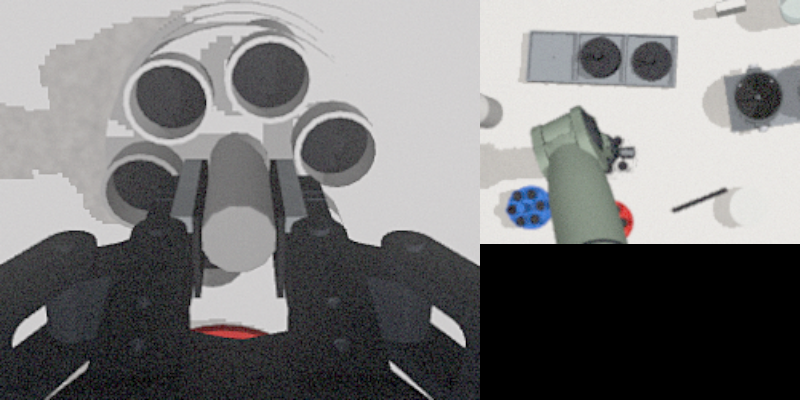

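Post is gripped well between the pads. The spacer sits flat in the right-hand pocket at (650,60), with the thick one in the middle at (600,58). Now carry the insert to the bucket, using the held post to cancel camera bias.

```bash
python3 - <<'E'
from h import *
d=[0,1,0,0]
TB=np.load('wB.npy');TI=np.load('wI.npy')
g=cv2.imread('pics/wB.png').mean(2)[105:123,270:290];w=np.clip(g-28,0,None);w[w<4]=0
v,u=np.mgrid[105:123,270:290];c=((u*w).sum()/w.sum(),(v*w).sum()/w.sum())
P=at('wrist',c,.0639,TB)
T=pose();post=at('wrist',(280,298.8),.092,T)
print('pin',c,P.round(4),'post rel TCP',(post-T[:3,3]).round(4))
bias=(post-T[:3,3])[:2]
tgt=P[:2]-bias; 
x,y,_=T[:3,3]
f0=np.array(bot.read_ft_force())
bot.move_linear([x,y,.16],speed=.2)
print('w',bot.read_gripper_width(),(np.array(bot.read_ft_force())-f0).round(2))
tx=P[0]-np.clip(bias[0],-.002,.002);ty=P[1]-np.clip(bias[1],-.002,.002)
bot.move_pose([tx,ty,.16],d)
p=np.array(bot.read_position());print('tgt',tx,ty,'at',p.round(4),bot.read_gripper_width(),bot.read_clock())
T=pose();np.save('wH.npy',T)
im=save('wrist','wH.png');cv2.imwrite('pics/wHg.png',(255*np.clip(im/150.,0,1)**.6).astype(np.uint8)[:,:,::-1])
print([proj('wrist',[tx,ty,.0779],T).round(1)])
E
```

```text
pin (np.float64(278.7236888419571), np.float64(113.29461457233369)) [ 0.5547 -0.0258  0.0639] post rel TCP [-0.0001 -0.0006  0.0291]
w 0.215339729676983 [ 0.62 -2.17 -8.32]
tgt 0.5547924943198211 -0.02517711023340998 at [ 0.5548 -0.0251  0.16  ] 0.21722175549640158 32.5583
[array([278.7, 215.9])]
```

View pics/wHg.png

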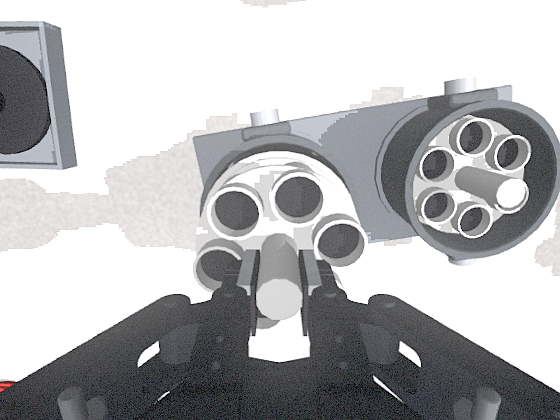

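The insert hangs upright over the bucket mouth at (279,200), and the bucket rim shows evenly around it. I'll enter gently.

```bash
python3 - <<'E'
from h import *
x,y=.5548,-.0252
f0=np.array(bot.read_ft_force())
F=lambda:(np.array(bot.read_ft_force())-f0).round(2)
bot.move_linear([x,y,.146],speed=.1)
for k in range(4):
    r=bot.move_linear([x,y,.097],speed=.05,until_force=6)
    p=np.array(bot.read_position());f=F();print(r,p.round(4),f,np.array(bot.read_moment()).round(2),bot.read_gripper_width(),bot.read_clock())
    if not r: break
    if p[2]>.125:
        bot.move_linear([x,y,p[2]+.004],speed=.05)
        break
    x+=np.clip(f[0]*.0003,-.0008,.0008);y+=np.clip(f[1]*.0003,-.0008,.0008)
E
```

```text
False [ 0.5552 -0.0252  0.0974] [ 0.93 -0.58 -0.97] [-0.01  0.01  0.03] 0.2168864499540627 34.0333
```

```bash
python3 - <<'E'
from h import *
x,y=.5548,-.0252
f0=np.array(bot.read_ft_force())
F=lambda:(np.array(bot.read_ft_force())-f0).round(2)
for z in (.090,.086,.082,.079,.0765):
    r=bot.move_linear([x,y,z],speed=.02,until_force=24)
    print(z,r,np.array(bot.read_position()).round(4),F(),bot.read_gripper_width(),bot.read_clock())
    if r: break
E
```

```text
0.09 False [ 0.555  -0.0253  0.0901] [-0.31 -1.38  2.42] 0.21197570622845516 34.5333
0.086 False [ 0.5557 -0.0256  0.0869] [-0.25 -1.54  8.93] 0.21701790610632904 34.8833
0.082 False [ 0.5541 -0.0252  0.0807] [ 1.33 -2.62 -6.54] 0.20893648167815057 35.2333
0.079 False [ 0.5543 -0.0249  0.0787] [-1.09 -0.7  -0.51] 0.21393860031318299 35.5333
0.0765 False [ 0.5549 -0.025   0.0767] [-0.83  0.34  2.58] 0.21707475401979606 35.8083
```

```bash
python3 - <<'E'
from h import *
x,y=.5548,-.0252
f0=np.array(bot.read_ft_force())
r=bot.move_linear([x,y,.0725],speed=.015,until_force=10)
print(r,np.array(bot.read_position()).round(4),(np.array(bot.read_ft_force())-f0).round(2),bot.read_gripper_width())
bot.set_gripper(.45)
print(np.array(bot.read_position()).round(4),(np.array(bot.read_ft_force())-f0).round(2))
bot.move_linear([x,y,.16],speed=.15)
bot.move_pose([x-.07,y,.26],[0,1,0,0])
im=save('wrist','wE.png')
cv2.imwrite('pics/wEg.png',(255*np.clip(im/150.,0,1)**.6).astype(np.uint8)[:,:,::-1]);print(bot.read_clock())
E
```

```text
True [ 0.5551 -0.0251  0.0756] [-2.4   0.19 10.79] 0.21524134829901911
[ 0.5539 -0.0248  0.0741] [-0.48 -1.18  0.44]
37.7167
```

View pics/wEg.png

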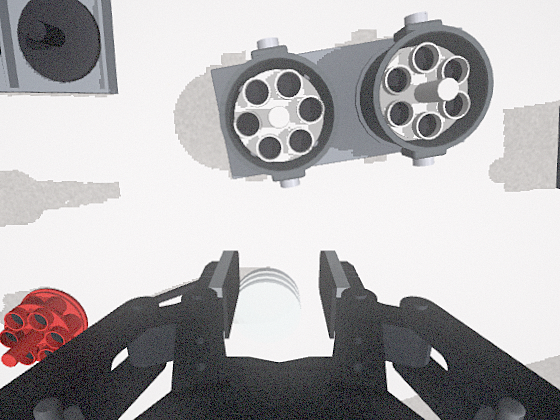

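The insert is seated, with its post centred at (279,117), and the gripper is clear. The bottom contact height of 0.0756 matches the expected 0.0768 less about 1 mm of cushion give.

```bash
python3 -c "
from cell import bot
print(bot.close_job())"
```

```text
the job is handed in; nothing more can be done
None
```

I lifted a thin spacer out of the bucket into the tray's empty -y pocket, pressed the white insert until it snapped home, let go of it, and handed the job in shortly after 37.7 s on the robot clock.

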